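# Hold a glass ball on its carrier tray over the strain viewer

### The job

Lift the carrier tray by its wooden handle off the brick rest, carry it with the loose glass ball in it to the light panel, and hold it in the air centred over the panel, lined up with the panel's long side and about 8 cm above the lit top, with the ball brought by tilting from the tray's end to the blue middle mark and kept on the mark for 5 seconds so that it can be inspected for strain. Do not touch the glass, spill it, tip the tray steeply or let the ball knock hard against the tray's ends, and leave everything else on the bench alone. Finish while still holding the tray there, with the ball slow and on the mark: the program ends with the gripper closed on the handle.

Things in the scene. Friction and masses are not known exactly. Their poses are not given: they have to be found in the camera images.
- tray: Aluminium carrier tray, 300 mm long (its y), 100 mm wide (its x), about 0.40 kg, white floor; origin at the centre of its underside, z up. The ball rolls along y on two steel rods (8 mm thick, axes at x = +-10 mm) bowed upward, radius 1.2 m: highest at the middle (axis 18 mm above the underside), 6 mm lower at y = +-120 mm. End plates, 45 mm high, inner faces y = +-145 mm, are stops.
- tray_middle (a point): The ball's centre when it is at the tray's middle, the crest of the rods: x = y = 0, 45 mm above the tray's underside, axes as the tray's. A blue mark 50 mm long (y = -25 to +25 mm) across the white floor and on both side rims shows the middle; on the mark means the ball's centre is over it.
- tray_handle (a point): Point to grip on the tray's handle: an upright wooden board 12 mm thick (tray x), 70 mm wide (tray y), centred at tray x = -77 mm, y = 0; its top is 125 mm above the tray's underside. This point lies 105 mm above the underside. Axes as the tray's. Close the fingers along tray x.
- ball: Red solid glass ball, radius 25 mm, about 0.15 kg; position = centre. Starts at rest against the -y stop (tray y = -120 mm). On the tray, level: s'' = 6.7 s / 1.2 (m, s): it rolls from the middle to an end. Raising the tray's +y end by q rad adds -6.7 q; tray acceleration a along y adds -0.7 a. Rolling friction stops it where the slope is under about 0.02 rad.
- panel: Strain viewer: fixed grey light panel with a lit whitish top, 300 mm long (its y), 180 mm wide (its x), 24 mm high; origin at the centre of its underside.
- panel_top (a point): Centre of the lit top of the panel, 25 mm above the bench, axes as the panel's.
- rest: Fixed rest on which the tray starts, centred on it: two fire-brick bars on a dark board, top 40 mm above the bench, 220 mm long over the bars (its y), board 240 x 120 mm; origin at the centre of its underside.
- rod_cup: Dark steel cup, radius 40 mm, 100 mm high, bystander; origin under its centre.
- frit_jar: Amber jar, radius 32 mm, 85 mm high, bystander; origin under its centre.
- flux_bottle: Blue bottle, radius 28 mm, 130 mm high, bystander; origin under its centre.
- graphite_block: Black block 70 x 90 x 40 mm, bystander; origin under its centre.
- paddle: Flat paddle lying on the bench, bystander; origin under its middle, long along its x.
- driver: Screwdriver lying on the bench, bystander; origin under its middle, long along its x.
- mould_ring: Brass ring, outer radius 35 mm, 30 mm high, bystander; origin under its centre.

How it is judged:
On the way, in this order (a step that is already met when the one before it is completed fails the run):
1. the tray is lifted clear of the rest by its handle with the ball in it (z of tray in the frame of rest above 0.06 m and contact force between the fingers and tray above 2 N and z of ball in the frame of tray below 0.06 m), for 0.2 s.
2. the tray is held over the panel (centre within 40 mm, lined up within 0.17 rad, underside 45 to 130 mm above the lit top) and the ball stays within 25 mm of the tray's middle for 5 s (horizontal distance between tray and panel_top below 0.04 m and z of tray in the frame of panel_top between 0.045 and 0.13 m and angle between the y axis of tray and the y axis of panel, either way round below 0.17 rad and y of ball in the frame of tray between -0.025 and 0.025 m and z of ball in the frame of tray below 0.06 m), for 5 s.
At the end, for the whole second after the job is handed in: The gripper holds the tray by its handle over the panel: tray centre within 40 mm of the panel's centre, long axes within 0.17 rad, tray underside 45 to 130 mm above the lit top, tray slower than 0.05 m/s; the ball lies on the rods within 35 mm of the tray's middle, slower than 0.08 m/s (horizontal distance between tray and panel_top below 0.04 m and z of tray in the frame of panel_top between 0.045 and 0.13 m and angle between the y axis of tray and the y axis of panel, either way round below 0.17 rad and y of ball in the frame of tray between -0.035 and 0.035 m and z of ball in the frame of tray between 0.03 and 0.06 m and linear speed of ball below 0.08 m/s and linear speed of tray below 0.05 m/s and contact force between the fingers and tray above 2 N); the arm keeps its last pose, push and grip.
It fails at once if the ball leaves the tray's rods (spilled) (z of ball in the frame of tray above 0.065 m or z of ball in the frame of tray below 0.03 m).
It fails at once if the ball knocks hard against the tray's end (more than 12 N between ball and tray) (contact force between ball and tray above 12 N).
It fails at once if the tray is tipped more than 0.35 rad (angle between tray's own z axis and vertical above 0.35 rad).
It fails at once if the gripper touches the glass ball (contact force between the fingers and ball above 0.5 N).
It fails at once if a bystander is moved by more than 20 mm (distance of any of rod_cup, frit_jar, flux_bottle, graphite_block, paddle, driver, mould_ring from where it was at the start of the episode above 0.02 m).
It also fails if it takes over 64 s, if anything falls off the work surface, if the arm or the gripper's body presses on something with over 40 N, if the wrist force passes 120 N, or if a joint passes its speed limit or range.

### The arm

A 6-joint arm with a two-finger parallel gripper is mounted at the origin on the work surface. World frame = base frame: x ahead of the robot, y to its left, z up, the work surface at z = 0. Lengths are in m, angles in rad, forces in N, time in s.
With the tool pointing down it reaches from about 0.425 to 1.125 m from the base axis. Payload 14.9 kg.
Tool frame: the origin (TCP) lies on the centre line of the jaws, within the pads' length; the fingertips stand 11 mm ahead of it and the grasp point (between the pads) lies 8 mm behind it (robot.tip_reach is the z of the fingertips in the tool frame, in m); z points along the fingers, y is the line along which they close (so a half turn about z gives the same grasp; the last joint's range is limited). The gripper opens to 91 mm and grips with 3 to 60 N. Pads are 32 mm wide; open, the fingers measure 118 mm over their backs; the gripper's body (76 mm by 178 mm) begins 60 mm behind the grasp point.
Start: joints at [-1.358, 0.379, 1.734, -0, 1.028, -0.033], TCP at [0.17, -0.679, 0.225] pointing down, gripper open.
Joint ranges: [-2.77, 2.77], [-0.74, 2.19], [0, 2.66], [-1.06, 4.2], [0.31, 2.87], [-3.08, 3.08]. Speed limits (rad/s): [1.89, 1.89, 2.39, 3.14, 3.14, 3.14].

### API

Orientations are given as a rotation vector (axis times angle).
In Python, from plant import robot, cams gives the robot as it stands. The module is installed in compiled form; this text tells all that it offers. Calls block until the motion is done:
- robot.reach(position, orientation): joint-space move of the TCP to a pose.
- robot.movel(position, velocity=0.15, orientation=None): straight line of the TCP; orientation=None keeps the orientation; velocity is the mean speed in m/s.
- robot.move_joints(angles): joint-space move.
- robot.set_gripper(opening): finger opening in m; the grip force is fixed at half the most; returns when the fingers have stopped.
- robot.dwell(seconds).
- robot.inverse_kinematics(position, orientation): joint angles nearest the present ones, or None.
- robot.get_state(): the state.
- cams.camera(name): name is "scene" or "top" or "wrist"; returns a dict with "frame" (400x640x3 uint8, red, green, blue), "depth" (400x640 float32, m along the optical axis (not along the pixel's ray), 0 where there is no reading), "camera_matrix" (3x3 intrinsics, pixels), "R" (3x3) and "t" (3): a world point X has camera coordinates R X + t; the wrist camera has in their place "mount" (4x4, takes a point from camera to tool coordinates, whose origin is the TCP and whose axes are the flange's). Camera axes: x right, y down, z forward; pixel columns grow to the right and rows downward; lengths in m; the calibration is good to about 2 mm. A picture is of the moment at which its call begins: read the wrist's pose just before it.
A pose or a line that the arm cannot do raises robot.Unreachable and nothing moves.
- robot.job_done(): hands the job in; it is judged then, once.
The state is a dict: "time": time; "q": joint angles; "joint_velocities": joint speeds; "joint_torque": joint torques, N m; "eef_pos": TCP position; "ee_rot": TCP orientation; "contact_force": force on the tool from outside, world axes, zero at the start; "wrist_torque": the same for the moment, N m; "opening": finger opening in m; "finger_force": force on a finger pad.
Only numpy, scipy, OpenCV 4.12 (cv2) and the standard library are available. Lean on these libraries where they do the work, as an engineer would, in place of code of your own. Each camera call takes 0.05 s, during which the arm holds its last target. There are 200 camera calls.

## Working session

There is one attempt and no reset: what is moved stays moved. The work goes in short steps, each a Python script; the robot and the scene stay as the last script left them, time stands still between calls to the robot, and variables do not carry over. Pictures are saved under pics/ and viewed, at most 10 in all, crops included, and the job is handed in when it is done.

```bash
mkdir -p pics; ls
python3 - <<'E'
from plant import robot,cams
import cv2,numpy as np
for n in("scene","top"):
    c=cams.camera(n); np.savez(n,**c); cv2.imwrite(f"pics/{n}.png",c["frame"][:,:,::-1])
    print(n,c["camera_matrix"].tolist(),np.round(c["R"],3).tolist(),c["t"], (c["depth"]>0).mean())
print(robot.get_state())
E
```

```text
pics
scene [[387.93240172529505, 0.0, 320.0431433180693], [0.0, 387.93240172529505, 201.44805122431464], [0.0, 0.0, 1.0]] [[-0.893, 0.45, -0.016], [0.376, 0.725, -0.577], [-0.248, -0.522, -0.816]] [ 0.52824478 -0.13996199  1.57941754] 0.9959921875
top [[402.6597839409359, 0.0, 322.2357744848646], [0.0, 402.6597839409359, 202.11980672834744], [0.0, 0.0, 1.0]] [[-0.011, -1.0, -0.015], [-0.997, 0.012, -0.074], [0.074, 0.014, -0.997]] [0.01495444 0.57931609 1.37030497] 0.99612109375
{'time': 0.1, 'q': array([-1.35831912e+00,  3.79338059e-01,  1.73469927e+00, -2.25628074e-05,
        1.02850726e+00, -3.33572722e-02]), 'joint_velocities': array([ 0.0019403 , -0.00080467, -0.00183501,  0.00022933,  0.00142366,
       -0.00066663]), 'joint_torque': array([ 2.38393484e-03, -7.65032387e+01, -4.35290122e+01,  6.52885088e-02,
        3.97840922e-02, -1.49715802e-06]), 'eef_pos': array([ 0.17023676, -0.6786418 ,  0.22437792]), 'ee_rot': array([-3.11694841e+00, -3.85086383e-01,  1.63916302e-04]), 'contact_force': array([ 0.1615814 , -0.52363492, -0.26424557]), 'wrist_torque': array([-0.00871612, -0.01048561,  0.03142186]), 'finger_force': 0.0, 'opening': 0.09124099992098886}
```

View pics/top.png

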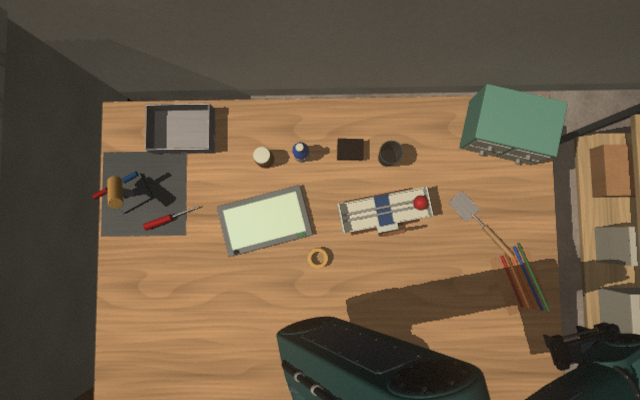

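View pics/scene.png

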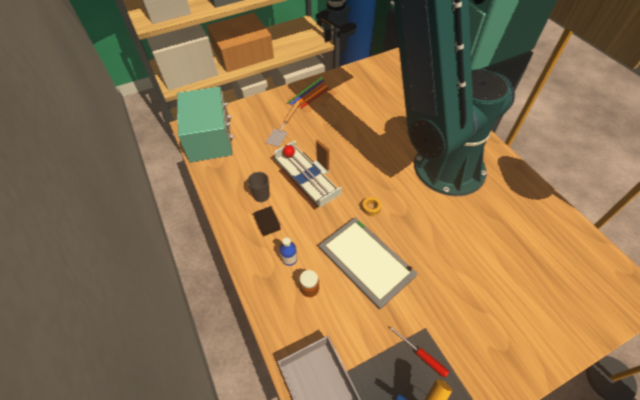

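The top view shows the panel at about (265,220), the tray at (386,211) with the ball at (421,202), and the handle on the robot side at (388,228). The scene view confirms this: ball at (289,151), handle at (322,154). Next I measure.

```bash
cat > h.py <<'E'
import numpy as np,cv2
def ray(c,uv,z):
    K,R,t=c["camera_matrix"],c["R"],c["t"]
    d=R.T@np.linalg.solve(K,[uv[0],uv[1],1]); o=-R.T@t
    return o+d*(z-o[2])/d[2]
def cloud(c):
    K,R,t=c["camera_matrix"],c["R"],c["t"]; v,u=np.mgrid[:400,:640]; d=c["depth"]
    P=np.stack([(u-K[0,2])/K[0,0]*d,(v-K[1,2])/K[1,1]*d,d],-1)
    return (P-t)@R
def red(f):
    h=cv2.cvtColor(f,cv2.COLOR_RGB2HSV)
    return (((h[...,0]<6)|(h[...,0]>172))&(h[...,1]>150)&(h[...,2]>60)).astype(np.uint8)
def big(m):
    n,l,s,ce=cv2.connectedComponentsWithStats(m.astype(np.uint8))
    i=1+np.argmax(s[1:,4]); return l==i,ce[i],s[i]
E
python3 - <<'E'
from h import *
from plant import cams,robot
for n in("top","scene"):
    c=dict(np.load(n+".npz")); f=c["frame"]; P=cloud(c); h=cv2.cvtColor(f,cv2.COLOR_RGB2HSV)
    roi=np.zeros((400,640),bool)
    if n=="top": roi[180:245,330:440]=1
    else: roi[135:210,265:345]=1
    m,ce,s=big((red(f)>0)&roi); print(n,"ball",ce,s,ray(c,ce,.085))
    # handle top: height slab
    X=P[roi]; k=(X[:,2]>.145)&(X[:,2]<.18); print(" handle",k.sum(),X[k].mean(0),X[k].min(0),X[k].max(0))
    b=(h[...,0]>100)&(h[...,0]<130)&(h[...,1]>120)&roi; bm,bc,bs=big(b); print(" blue",bc,bs,P[bm].mean(0))
    # panel lit
    lit=(h[...,2]>200)&(f.min(2)>150)&(P[...,2]<.06); lm,lc,ls=big(lit)
    cnt=max(cv2.findContours(lm.astype(np.uint8),0,1)[0],key=cv2.contourArea)
    W=np.array([ray(c,p[0],.025)[:2] for p in cnt]).astype(np.float32)
    print(" panel",cv2.minAreaRect(W),"z",np.median(P[lm][:,2]),"corners",cv2.boxPoints(cv2.minAreaRect(W)).round(3).tolist())
    # tray: anything raised in roi
    t=roi&(P[...,2]>.042)&(P[...,2]<.145); tm,_,_=big(t); Q=P[tm]
    print(" tray",cv2.minAreaRect(Q[:,:2].astype(np.float32)))
    k=(Q[:,2]>.075)&(Q[:,2]<.09)
    np.save(n+"Q",P[roi])
s0=robot.get_state(); c=cams.camera("wrist"); np.savez("wrist",**c); print(c["mount"].round(3).tolist(),c["camera_matrix"].tolist())
E
```

```text
top ball [420.3961039  202.25324675] [414 196  14  14 154] [ 0.57026222 -0.31549119  0.085     ]
 handle 95 [ 0.47186625 -0.21164997  0.16560428] [ 0.46186715 -0.24886679  0.14850592] [ 0.48287377 -0.17832352  0.17109495]Traceback (most recent call last):
  File "<stdin>", line 11, in <module>
  File "h.py", line 15, in big
    i=1+np.argmax(s[1:,4]); return l==i,ce[i],s[i]
        ~~~~~~~~~^^^^^^^^^
    return _wrapfunc(a, 'argmax', axis=axis, out=out, **kwds)
    return bound(*args, **kwds)
ValueError: attempt to get argmax of an empty sequence
```

Run:
```python
from h import *
from plant import cams,robot
for n in("top","scene"):
    c=dict(np.load(n+".npz")); f=c["frame"]; P=cloud(c); h=cv2.cvtColor(f,cv2.COLOR_RGB2HSV); F=f.astype(int)
    roi=np.zeros((400,640),bool)
    if n=="top": roi[180:245,330:440]=1
    else: roi[135:210,265:345]=1
    m,ce,s=big((red(f)>0)&roi); print(n,"ball",ce,s,ray(c,ce,.085))
    X=P[roi]; k=(X[:,2]>.155)&(X[:,2]<.175); print(" handle",k.sum(),X[k].mean(0), cv2.minAreaRect(X[k][:,:2].astype(np.float32)))
    b=(F[...,2]-F[...,0]>25)&roi; bm,bc,bs=big(b); print(" blue",bc,bs,P[bm].mean(0),np.median(P[bm][:,2]))
    lit=(f.min(2)>150)&(P[...,2]<.06); lm,lc,ls=big(lit)
    cnt=max(cv2.findContours(lm.astype(np.uint8),0,1)[0],key=cv2.contourArea)
    W=np.array([ray(c,p[0],.025)[:2] for p in cnt]).astype(np.float32)
    print(" panel",cv2.minAreaRect(W),"z",np.median(P[lm][:,2]),cv2.boxPoints(cv2.minAreaRect(W)).round(3).tolist())
    t=roi&(P[...,2]>.042)&(P[...,2]<.1); tm,_,_=big(t); Q=P[tm]
    print(" tray",cv2.minAreaRect(Q[:,:2].astype(np.float32)))
s0=robot.get_state(); c=cams.camera("wrist"); np.savez("wrist",**c); print(c["mount"].round(3).tolist(),c["camera_matrix"].tolist())
```

```text
top ball [420.3961039  202.25324675] [414 196  14  14 154] [ 0.57026222 -0.31549119  0.085     ]
 handle 92 [ 0.47198902 -0.21272925  0.16609648] ((0.4719751477241516, -0.21338793635368347), (0.012044857256114483, 0.07030411064624786), 10.6346435546875)
 blue [385.05263158 219.38345865] [378 214  16  12 133] [ 0.51619661 -0.20224764  0.058111  ] 0.047192962529128496
 panel ((0.518998384475708, 0.21017245948314667), (0.1400723159313202, 0.2602294385433197), 14.080263137817383) z 0.026547203730712322 [[0.4189999997615814, 0.3190000057220459], [0.4830000102519989, 0.06700000166893005], [0.6190000176429749, 0.10100000351667404], [0.5550000071525574, 0.3529999852180481]]
 tray ((0.5325685739517212, -0.202442929148674), (0.1321420669555664, 0.3014823794364929), 10.764140129089355)
scene ball [288.41747573 150.7184466 ] [283 145  11  12 103] [ 0.57248914 -0.31222722  0.085     ]
 handle 63 [ 0.47388241 -0.20762337  0.16335772] ((0.47468504309654236, -0.20864802598953247), (0.015069929882884026, 0.06887055188417435), 11.183032989501953)
 blue [300.6875   178.234375] [295 174  12   9  64] [ 0.57732246 -0.19284229  0.04667701] 0.04543661044154517
 panel ((0.5195533037185669, 0.2095288336277008), (0.14031054079532623, 0.2609652578830719), 14.125123977661133) z 0.025312602289772494 [[0.41999998688697815, 0.3190000057220459], [0.4830000102519989, 0.06599999964237213], [0.6190000176429749, 0.10000000149011612], [0.5559999942779541, 0.3529999852180481]]
 tray ((0.533212423324585, -0.1991649717092514), (0.13549886643886566, 0.304109126329422), 10.546672821044922)
[[0.0, -0.966, -0.26, 0.073], [1.0, 0.0, 0.0, 0.001], [-0.0, -0.26, 0.966, -0.16], [0.0, 0.0, 0.0, 1.0]] [[355.2224564207794, 0.0, 316.80984566632736], [0.0, 355.2224564207794, 201.4408883685816], [0.0, 0.0, 1.0]]
```

```bash
cat >> h.py <<'E'
from scipy.spatial.transform import Rotation as Ro
RT=np.array([[0,-1,0],[-1,0,0],[0,0,-1.]]).T
TRAY=(np.array([.5487,-.1967,.040]),.187); PAN=(np.array([.5193,.2098,.107]),.246)
def pose(c,yaw,q=0,flip=False,h=.097):
    """TCP pose for tray underside centre c (level), pivot at tray_middle, tilt q"""
    R=Ro.from_euler("z",yaw)*Ro.from_euler("x",q); p=c+[0,0,.045]+R.apply([-.077,0,h-.045])
    T=R*Ro.from_matrix(RT)
    if flip: T=T*Ro.from_euler("z",np.pi)
    return p,T.as_rotvec()
E
python3 - <<'E'
from h import *; from plant import robot
for fl in(0,1):
    for c,y,q in((TRAY[0],TRAY[1],0),(PAN[0],PAN[1],0),(PAN[0],PAN[1],.2),(PAN[0],PAN[1],-.2)):
        j=robot.inverse_kinematics(*pose(c,y,q,fl)); print(fl,None if j is None else j.round(2))
E
```

```text
0 [-0.46  0.23  2.14 -0.    0.78  2.49]
0 [ 0.36  0.06  2.18 -0.    0.9  -3.03]
0 [0.23 0.06 2.19 0.25 0.91 2.97]
0 [ 0.48  0.1   2.15 -0.24  0.95 -2.76]
1 [-0.46  0.23  2.14 -0.    0.78 -0.65]
1 [ 0.36  0.06  2.18 -0.    0.9   0.11]
1 [ 0.23  0.06  2.19  0.25  0.91 -0.18]
1 [ 0.48  0.1   2.15 -0.24  0.95  0.38]
```

Run:
```python
from h import *; from plant import robot,cams
T=lambda:robot.get_state()["time"]
c,y=TRAY
p,o=pose(c,y,0,1); up=p+[0,0,.13]
robot.reach(up,o); print("hover",T(),robot.get_state()["eef_pos"]-up)
for q in(.01,.05):
    t=T(); robot.movel(*[pose(c+[0,0,.13],y,q,1)[0]],velocity=.3,orientation=pose(c+[0,0,.13],y,q,1)[1]); print("movel",q,T()-t)
    t=T(); robot.move_joints(robot.inverse_kinematics(up,o)); print("mj",T()-t)
s=robot.get_state(); w=cams.camera("wrist"); np.savez("w1",**w,p=s["eef_pos"],o=s["ee_rot"]); cv2.imwrite("pics/w1.png",w["frame"][:,:,::-1]); print(T())
```

```text
hover 2.1667 [-5.10880296e-05 -6.22505258e-04 -5.13366527e-05]
movel 0.01 0.25
mj 0.25
movel 0.05 0.25
mj 0.25
3.2167
```

View pics/w1.png

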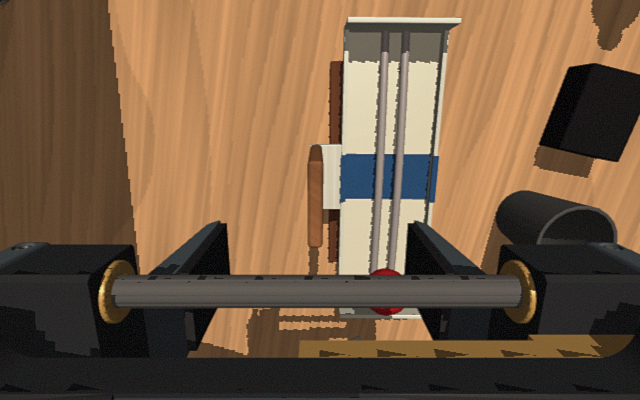

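The wrist view shows the handle centred between the jaws at column ~315, aligned with the tool. The ball is at (387,290) against the −y stop. Next I descend, grip, lift and carry.

Run:
```python
from h import *; from plant import robot,cams
S=robot.get_state
c,y=TRAY
p,o=pose(c,y,0,1)
robot.movel(p,velocity=.1,orientation=o); robot.set_gripper(0.0)
s=S(); print(s["time"],s["opening"],s["finger_force"],s["contact_force"],s["eef_pos"]-p)
p2,o2=pose(c+[0,0,.10],y,.03,1); robot.movel(p2,velocity=.07,orientation=o2); s=S(); print(s["time"],s["opening"],s["finger_force"],s["contact_force"],s["wrist_torque"])
m=(c+PAN[0])/2; 
p3,o3=pose(PAN[0]+[0,0,.03],PAN[1],.03,1); robot.movel(p3,velocity=.09,orientation=o3)
p4,o4=pose(*PAN,.0,1); robot.movel(p4,velocity=.05,orientation=o4); s=S(); print(s["time"],s["opening"],s["eef_pos"]-p4)
for n in("scene","wrist","top"):
    w=cams.camera(n); np.savez("p_"+n,**w)
    cv2.imwrite(f"pics/p_{n}.png",cv2.resize(w["frame"][160:330,260:460],None,fx=3,fy=3,interpolation=0)[:,:,::-1] if n=="scene" else w["frame"][:,:,::-1])
c=dict(np.load("p_scene.npz")); m,ce,st=big(red(c["frame"])&1); print(ce,st,ray(c,ce,.146))
```

```text
5.85 0.011834117185291725 29.994190335273743 [-3.8792954  -0.83705394  2.67046937] [-2.50896487e-04 -1.75380543e-05 -3.35099619e-05]
7.425 0.012110900501155169 29.996888637542725 [-0.17938612  0.28153414 -6.0417705 ] [-0.01538487  0.21457184  0.02954756]
12.8 0.01190983465103269 [1.13712688e-04 8.08306452e-05 8.01734190e-05]
[432.3373494  362.42771084] [416 348  33  30 332] [0.56206594 0.59612373 0.146     ]
```

View pics/p_scene.png

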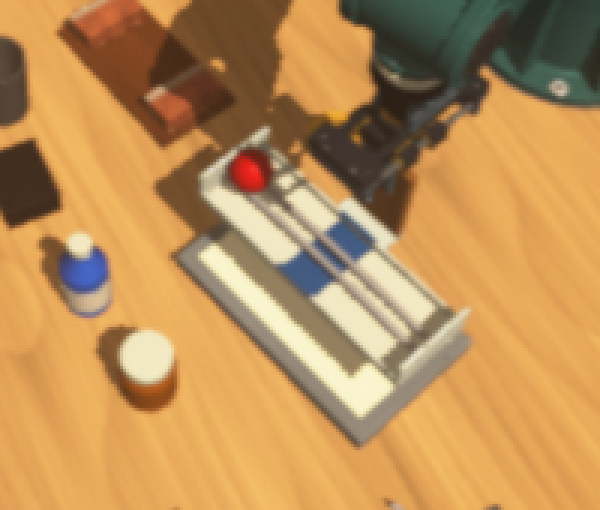

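View pics/p_wrist.png

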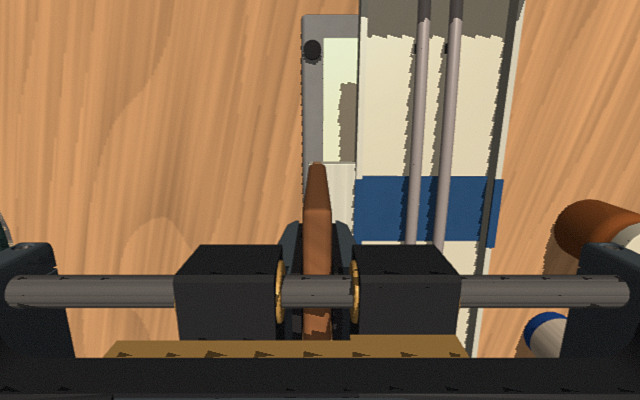

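The scene crop shows the tray level over the panel, the ball against the far (−y) stop at full-image (343,217), and the blue mark in clear view at about (370,246). The wrist view shows only the +y half. So the scene camera will be the ball sensor. I measure the real tray pose and tilt, and simulate the balancing controller offline.

```bash
cat >> h.py <<'E'
def ball_s(c,ctr,yaw,q):
    f=c["frame"].copy(); m=np.zeros((400,640),np.uint8); m[190:320,310:440]=1
    mm,ce,st=big(red(f)&m); R=Ro.from_euler("z",yaw)*Ro.from_euler("x",q); s=0.
    for _ in range(6):
        w=ctr+[0,0,.045]+R.apply([0,s,-s*s/2.4]); X=ray(c,ce,w[2]); L=R.inv().apply(X-ctr-[0,0,.045]); s=L[1]
    return s,L[0],st[4]
A0,B0=5.58,6.7; T=.3
class Ctl:
    """Kalman filter (s,v,d) plus delayed LQR; q commanded at measure time, ramped over 0.05..0.3 s"""
    def __init__(self,s,v,q,d,kw=(300.,20.,60.)):
        from scipy.linalg import solve_discrete_are as dare,expm
        n=30; dt=T/n; Ac=np.array([[0,1,0],[A0,0,1],[0,0,0]]); Ad=expm(Ac*dt); Bd=np.array([-B0*dt*dt/2,-B0*dt,0])
        self.A=np.eye(3); self.B1=np.zeros(3); self.B2=np.zeros(3)
        for i in range(n):
            r=np.clip(((i+.5)*dt-.05)/.25,0,1)
            self.B1=Ad@self.B1+Bd*(1-r); self.B2=Ad@self.B2+Bd*r; self.A=Ad@self.A
        F=np.zeros((3,3)); F[:2,:2]=self.A[:2,:2]; F[:2,2]=self.B1[:2]; G=np.r_[self.B2[:2],1][:,None]
        Q=np.diag([100.,8,1]); R=np.array([[5.]])
        P=dare(F,G,Q,R); self.K=np.linalg.solve(R+G.T@P@G,G.T@P@F)[0]
        self.x=np.array([s,v,d]); self.P=np.diag([1e-6,4e-4,2e-3]); self.q=q
    def predict(self,qn):
        self.x=self.A@self.x+self.B1*self.q+self.B2*qn; self.q=qn
        self.P=self.A@self.P@self.A.T+np.diag([1e-6,2e-4,2e-3])
    def update(self,z):
        k=self.P[:,0]/(self.P[0,0]+1e-6); self.x=self.x+k*(z-self.x[0]); self.P=self.P-np.outer(k,self.P[0]); self.x[2]=np.clip(self.x[2],-.35,.35)
    def cmd(self,sr,vr,ar):
        qr=(A0*sr+self.x[2]-ar)/B0
        e=np.array([self.x[0]-sr,self.x[1]-vr,self.q-qr])
        return float(np.clip(qr-self.K@e,-.22,.22))
def ref(t,D,s0):
    u=np.clip(t/D,0,1); 
    return s0*(1-(10*u**3-15*u**4+6*u**5)),-s0*(30*u**2-60*u**3+30*u**4)/D,-s0*(60*u-180*u**2+120*u**3)/D**2
def run(meas,go,D=4.,log=print):
    """meas()->s (starts the cycle), go(q) completes it"""
    q=-.09; s=meas(); s0=s; go(q)
    for k in range(25):
        s=meas()
        if s>s0+.004: break
        q-=.012; q=max(q,-.2); go(q)
    log("moving",k,q,s)
    c=Ctl(s,.03,q,-.134); hold=0
    for k in range(60):
        r=ref((k+1)*T+.6,D,s0); x=c.x.copy()
        qn=c.cmd(*r)
        if abs(x[0])<.017 and abs(x[1])<.035 : qn=float(np.clip(x[0]/1.2+ .5*np.clip(x[1],-.04,.04),-.05,.05)); hold+=1
        else: hold=0
        log(k,"s %.3f z %.3f v %.3f d %.2f q %.3f ref %.3f %d"%(x[0],s,x[1],x[2],qn,r[0],hold))
        go(qn); c.predict(qn); s=meas(); c.update(s)
        if hold>=1 and abs(x[1])<.03:
            c.x[2]=-.134*np.sign(c.x[1]) if abs(c.x[1])>.01 else 0
        if hold>=4: return c.q,s
    return None
E
cat > sim.py <<'E'
from h import *
rng=np.random.default_rng(1)
bad=0
for tr in range(200):
    mu=rng.uniform(.012,.028); b=rng.uniform(-.012,.012); g=rng.uniform(.95,1.05); x=[-.12,0.]; st=dict(q=0.,vm=0,smax=-1)
    def adv(qf,n,dt=.0025):
        for i in range(n):
            a=A0*g*x[0]-B0*(qf((i+.5)/n)+b); fr=B0*mu
            if abs(x[1])<fr*dt and abs(a)<=fr: x[1]=0
            else:
                sg=np.sign(x[1]) or np.sign(a); v=x[1]+(a-fr*sg)*dt
                x[1]=0. if x[1]*v<0 and abs(a)<fr else v
            x[0]+=x[1]*dt
            if abs(x[0])>.12: x[0]=np.sign(x[0])*.12; x[1]=0
            st["vm"]=max(st["vm"],abs(x[1])); st["smax"]=max(st["smax"],x[0])
    def meas():
        z=x[0]+rng.normal(0,.0008)+off; adv(lambda u:st["q"],20); return z
    off=rng.uniform(-.003,.003)
    def go(q):
        q0=st["q"]; adv(lambda u:q0+(q-q0)*u,100); st["q"]=q
    L=[]; r=run(meas,go,log=lambda*a:L.append(" ".join(map(str,a))))
    n=len(L); sf=x[0]; adv(lambda u:st["q"],2400)
    ok=r is not None and abs(x[0])<.022
    if tr<1 or(not ok and bad<2): print("\n".join(L))
    bad+=not ok
    if tr%12==0 or not ok: print(tr,ok,"mu %.3f b %.3f n %d s %.4f -> %.4f vmax %.3f smax %.3f"%(mu,b,n,sf,x[0],st["vm"],st["smax"]))
print("bad",bad)
E
python3 - <<'E'
from h import *
c=dict(np.load("p_scene.npz")); print(ball_s(c,*PAN,0))
R=Ro.from_euler("z",PAN[1])
for n in("scene","top"):
    c=dict(np.load(f"p_{n}.npz")); L=R.inv().apply((cloud(c)-PAN[0]).reshape(-1,3)); f=c["frame"].reshape(-1,3)
    k=(abs(L[:,0])<.045)&(abs(L[:,1])<.135)&(L[:,2]>-.02)&(L[:,2]<.02)&(f.min(1)>140); X=L[k]
    for _ in range(4):
        p=np.linalg.lstsq(np.c_[X[:,:2],np.ones(len(X))],X[:,2],rcond=None)[0]; r=abs(X[:,2]-X[:,:2]@p[:2]-p[2]); X=X[r<max(.002,np.median(r)*2)]
    print(n,len(X),p.round(4))
    F=f.astype(int); b=(F[:,2]-F[:,0]>25)&(abs(L[:,0])<.06)&(abs(L[:,1])<.06)&(abs(L[:,2])<.06); print(" blue ctr",np.median(L[b],0),L[b].min(0),L[b].max(0))
E
python3 sim.py | tail -80
```

```text
(np.float64(-0.12117540424548132), np.float64(0.0018866310037551704), np.int32(146))
scene 578 [0.0026 0.002  0.0043]
 blue ctr [ 0.01547979 -0.00140399  0.00527171] [-0.04705354 -0.0253903  -0.0019125 ] [0.05031163 0.0229741  0.0255371 ]
top 431 [-0.0069 -0.0002  0.006 ]
 blue ctr [ 0.03516132 -0.01342303  0.00721743] [-0.04766724 -0.02589737 -0.00029213] [0.04980173 0.02257204 0.02742849]
6 s -0.015 z -0.015 v 0.047 d -0.22 q -0.044 ref -0.023 0
7 s -0.005 z -0.005 v 0.026 d -0.22 q 0.009 ref -0.012 1
8 s 0.001 z 0.001 v 0.002 d 0.00 q 0.002 ref -0.005 2
9 s 0.002 z 0.002 v -0.001 d 0.00 q 0.001 ref -0.001 3
10 s 0.002 z 0.002 v 0.001 d 0.00 q 0.002 ref -0.000 4
0 True mu 0.020 b 0.011 n 12 s -0.0006 -> -0.0006 vmax 0.087 smax -0.001
moving 6 -0.16200000000000003 -0.10447877765414741
0 s -0.104 z -0.104 v 0.030 d -0.13 q -0.053 ref -0.109 0
1 s -0.081 z -0.081 v 0.082 d -0.13 q -0.063 ref -0.099 0
2 s -0.073 z -0.073 v 0.000 d -0.17 q -0.160 ref -0.086 0
3 s -0.072 z -0.072 v 0.038 d -0.17 q -0.029 ref -0.070 0
4 s -0.050 z -0.050 v 0.078 d -0.19 q -0.083 ref -0.054 0
5 s -0.035 z 
[... 3905 characters left out ...]
0065 vmax 0.146 smax -0.007
165 False mu 0.014 b -0.004 n 10 s -0.0037 -> 0.1200 vmax 0.304 smax 0.120
168 True mu 0.022 b 0.008 n 13 s 0.0058 -> 0.0058 vmax 0.072 smax 0.006
180 True mu 0.021 b 0.003 n 12 s 0.0062 -> 0.0062 vmax 0.107 smax 0.006
182 False mu 0.021 b -0.009 n 10 s -0.0046 -> 0.1200 vmax 0.296 smax 0.120
186 False mu 0.014 b -0.012 n 8 s -0.0084 -> 0.1200 vmax 0.323 smax 0.120
192 True mu 0.019 b 0.010 n 12 s 0.0049 -> 0.0049 vmax 0.105 smax 0.005
193 False mu 0.023 b -0.011 n 61 s -0.0002 -> -0.0002 vmax 0.225 smax 0.014
194 False mu 0.013 b -0.007 n 9 s -0.0107 -> 0.1200 vmax 0.327 smax 0.120
198 False mu 0.016 b 0.009 n 11 s -0.0048 -> -0.1200 vmax 0.271 smax -0.005
bad 34
```

The tray is level to about 2 mrad along y, the ball reads s = −0.121 (expected −0.120), and the mark centre is within 1.4 mm. The simulated failures all come from the hold phase, so I change it to use measured velocity and only change tilt when the ball moves.

```bash
python3 - <<'E'
t=open("h.py").read(); i=t.index("def run(")
open("h.py","w").write(t[:i]+'''def run(meas,go,D=4.,log=print,need=20):
    """meas()->s (starts the cycle), go(q) completes it"""
    q=-.09; s=meas(); s0=s; go(q)
    for k in range(25):
        zp,s=s,meas()
        if s>s0+.004: break
        q=max(q-.010,-.2); go(q)
    log("moving",k,q,s)
    c=Ctl(s,(s-zp)/T+.02,q,-.134); hold=0; qs=None
    for k in range(90):
        r=ref((k+1)*T+.6,D,s0); vf=(s-zp)/T; inm=abs(s)<.018
        if inm and abs(vf)<.045 and abs(c.x[1])<.06:
            if abs(vf)<.006:                      # at rest: level the rods under the ball, then leave it
                if hold==0 or qs is None: qs=s/1.2
                qn=qs; hold+=1
            else: qn=float(np.clip(s/1.2+.3*vf,-.06,.06)); qs=None; hold=0
            c.x=np.array([s,vf*.6,0 if abs(vf)<.006 else -.134*np.sign(vf)])
        else:
            if hold or qs is not None: c.x=np.array([s,vf,-.134*np.sign(-s)])
            hold=0; qs=None; qn=c.cmd(*r)
        log(k,"s %.3f z %.3f v %.3f vf %.3f d %.2f q %.3f ref %.3f %d"%(c.x[0],s,c.x[1],vf,c.x[2],qn,r[0],hold))
        go(qn); c.predict(qn); zp,s=s,meas(); c.update(s)
        if hold>=need: return c.q,s
    return None
''')
s=open("sim.py").read().replace("(.012,.028)","(.013,.027)").replace("(-.012,.012)","(-.006,.006)").replace("tr%12","tr%25")
open("sim.py","w").write(s)
E
python3 sim.py | tail -75
```

```text
83 s 0.008 z 0.008 v -0.001 vf -0.002 d 0.00 q 0.007 ref -0.000 11
84 s 0.009 z 0.009 v 0.003 vf 0.005 d 0.00 q 0.007 ref -0.000 12
85 s 0.008 z 0.008 v -0.001 vf -0.002 d 0.00 q 0.007 ref -0.000 13
86 s 0.009 z 0.009 v 0.001 vf 0.002 d 0.00 q 0.007 ref -0.000 14
87 s 0.008 z 0.008 v -0.001 vf -0.002 d 0.00 q 0.007 ref -0.000 15
88 s 0.008 z 0.008 v 0.000 vf 0.000 d 0.00 q 0.007 ref -0.000 16
89 s 0.008 z 0.008 v -0.002 vf -0.003 d 0.00 q 0.007 ref -0.000 17
3 False mu 0.018 b 0.003 n 91 s 0.0061 -> 0.0061 vmax 0.099 smax 0.006
6 False mu 0.015 b 0.003 n 91 s 0.0114 -> 0.0114 vmax 0.093 smax 0.017
7 False mu 0.017 b 0.002 n 91 s 0.0024 -> 0.0024 vmax 0.087 smax 0.002
10 False mu 0.025 b 0.004 n 91 s 0.0079 -> 0.0079 vmax 0.104 smax 0.033
12 False mu 0.021 b 0.006 n 91 s -0.0054 -> -0.0054 vmax 0.155 smax 0.068
16 False mu 0.025 b 0.002 n 91 s -0.0101 -> -0.0101 vmax 0.142 smax -0.010
19 False mu 0.015 b 0.001 n 91 s 0.0103 -> 0.0103 vmax 0.184 smax 0.059
24 False mu 0.024 b 0.001 n 91 s 0.0059 -> 0.0059 vmax 0.097 smax 0.006
25 True mu 0.025 b 0.003 n 73 s 0.0145 -> 0.0145 vmax 0.109
[... 3595 characters left out ...]
.0058 vmax 0.125 smax 0.006
171 False mu 0.020 b 0.006 n 91 s -0.0113 -> -0.0113 vmax 0.081 smax -0.011
173 False mu 0.025 b 0.004 n 91 s 0.0090 -> 0.0090 vmax 0.105 smax 0.009
175 False mu 0.026 b -0.004 n 91 s 0.0148 -> 0.0148 vmax 0.098 smax 0.015
178 False mu 0.021 b -0.003 n 91 s 0.0059 -> 0.0059 vmax 0.085 smax 0.006
179 False mu 0.024 b 0.004 n 91 s 0.0085 -> 0.0085 vmax 0.098 smax 0.009
184 False mu 0.026 b -0.001 n 91 s 0.0079 -> 0.0079 vmax 0.100 smax 0.008
187 False mu 0.021 b 0.000 n 91 s 0.0033 -> 0.0033 vmax 0.094 smax 0.003
189 False mu 0.016 b -0.000 n 91 s 0.0079 -> 0.0079 vmax 0.103 smax 0.008
198 False mu 0.015 b 0.002 n 91 s -0.0062 -> -0.0062 vmax 0.134 smax 0.016
bad 64
```

All the flagged runs end at rest on the mark; the hold counter was only being reset by measurement noise. I loosen the rest threshold to 0.010 m/s, recheck, and run it for real if clean.

```bash
sed -i 's/abs(vf)<.006/abs(vf)<.010/g' h.py; python3 sim.py | grep -E "^[0-9]+ (True|False)|bad"
cat > real.py <<'E'
from h import *; from plant import robot,cams
q=[0.]; n0=[0]; C,Y=PAN
def meas():
    c=cams.camera("scene"); n0[0]+=1; s,x,a=ball_s(c,C,Y,q[0])
    if a<40 or abs(x)>.012: print("odd",s,x,a)
    return s+.001
def go(qn):
    t=robot.get_state()["time"]
    p,o=pose(C,Y,qn,1)
    try: robot.move_joints(robot.inverse_kinematics(p,o))
    except Exception as e: print("ERR",e); raise
    dt=robot.get_state()["time"]-t
    if abs(dt-.25)>.02: print("dt",dt)
    q[0]=qn
if __name__=="__main__":
    print(run(meas,go)); s=robot.get_state(); print(s["time"],s["finger_force"],s["opening"])
    c=cams.camera("scene"); np.savez("end",**c); cv2.imwrite("pics/end.png",cv2.resize(c["frame"][160:330,260:460],None,fx=3,fy=3,interpolation=0)[:,:,::-1])
E
```

```text
0 True mu 0.020 b 0.005 n 30 s 0.0011 -> 0.0011 vmax 0.089 smax 0.001
25 True mu 0.014 b -0.001 n 35 s -0.0009 -> -0.0009 vmax 0.121 smax -0.001
50 True mu 0.016 b -0.001 n 28 s 0.0125 -> 0.0125 vmax 0.104 smax 0.013
75 True mu 0.026 b -0.002 n 30 s 0.0071 -> 0.0071 vmax 0.081 smax 0.007
82 False mu 0.013 b -0.004 n 91 s 0.0105 -> 0.0105 vmax 0.241 smax 0.058
100 True mu 0.024 b 0.005 n 30 s 0.0080 -> 0.0080 vmax 0.099 smax 0.008
125 True mu 0.024 b 0.001 n 30 s 0.0046 -> 0.0046 vmax 0.100 smax 0.005
150 True mu 0.026 b 0.000 n 31 s 0.0172 -> 0.0172 vmax 0.102 smax 0.017
175 True mu 0.014 b 0.001 n 29 s 0.0074 -> 0.0074 vmax 0.108 smax 0.008
195 False mu 0.015 b 0.006 n 91 s -0.0175 -> -0.0175 vmax 0.155 smax 0.063
bad 2
```

```bash
python3 real.py
```

```text
moving 5 -0.13999999999999999 -0.1114760474659923
0 s -0.111 z -0.111 v 0.038 vf 0.018 d -0.13 q -0.086 ref -0.111 0
1 s -0.102 z -0.102 v 0.030 vf 0.031 d -0.15 q -0.153 ref -0.101 0
2 s -0.096 z -0.096 v 0.040 vf 0.020 d -0.16 q -0.082 ref -0.087 0
3 s -0.078 z -0.078 v 0.072 vf 0.060 d -0.19 q -0.097 ref -0.071 0
4 s -0.067 z -0.067 v 0.034 vf 0.037 d -0.25 q -0.125 ref -0.055 0
5 s -0.048 z -0.048 v 0.098 vf 0.065 d -0.22 q 0.031 ref -0.038 0
dt 0.3249999999999993
6 s -0.014 z -0.014 v 0.087 vf 0.111 d -0.24 q -0.061 ref -0.024 0
7 s -0.013 z -0.013 v 0.003 vf 0.005 d 0.00 q -0.011 ref -0.012 1
8 s -0.002 z -0.002 v 0.021 vf 0.036 d -0.13 q 0.009 ref -0.005 0
9 s -0.002 z -0.002 v -0.001 vf -0.001 d 0.00 q -0.002 ref -0.001 1
10 s -0.004 z -0.004 v -0.003 vf -0.005 d 0.00 q -0.002 ref -0.000 2
11 s -0.004 z -0.004 v -0.001 vf -0.001 d 0.00 q -0.002 ref -0.000 3
12 s -0.004 z -0.004 v 0.000 vf 0.000 d 0.00 q -0.002 ref -0.000 4
13 s -0.004 z -0.004 v -0.000 vf -0.000 d 0.00 q -0.002 ref -0.000 5
14 s -0.004 z -0.004 v 0.000 vf 0.000 d 0.00 q -0.002 ref -0.000 6
15 s -0.004 z -0.00
[... 357 characters left out ...]
00 d 0.00 q -0.002 ref -0.000 12
21 s -0.004 z -0.004 v -0.000 vf -0.000 d 0.00 q -0.002 ref -0.000 13
22 s -0.004 z -0.004 v 0.000 vf 0.000 d 0.00 q -0.002 ref -0.000 14
23 s -0.004 z -0.004 v -0.000 vf -0.001 d 0.00 q -0.002 ref -0.000 15
24 s -0.004 z -0.004 v 0.000 vf 0.000 d 0.00 q -0.002 ref -0.000 16
25 s -0.004 z -0.004 v 0.000 vf 0.000 d 0.00 q -0.002 ref -0.000 17
26 s -0.004 z -0.004 v 0.000 vf 0.000 d 0.00 q -0.002 ref -0.000 18
27 s -0.004 z -0.004 v 0.000 vf 0.000 d 0.00 q -0.002 ref -0.000 19
28 s -0.004 z -0.004 v -0.000 vf -0.001 d 0.00 q -0.002 ref -0.000 20
(np.float64(-0.002050634607042788), np.float64(-0.004070474098984799))
23.575 29.998604357242584 0.011991731118236789
```

View pics/end.png

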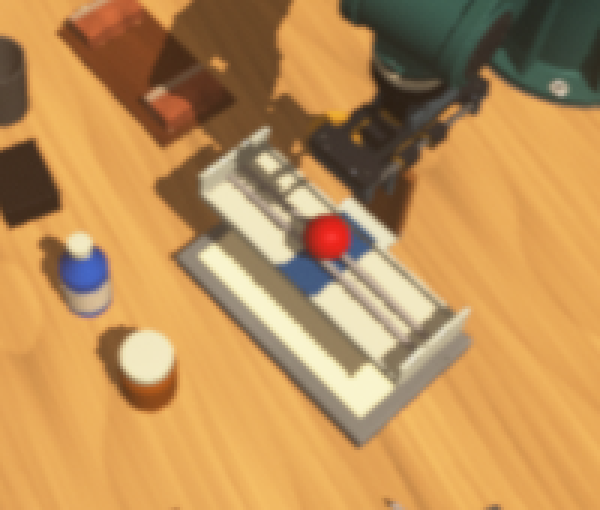

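Run:
```python
from h import *
R=Ro.from_euler("z",PAN[1])
c=dict(np.load("end.npz")); L=R.inv().apply((cloud(c)-PAN[0]).reshape(-1,3)); F=c["frame"].reshape(-1,3).astype(int)
b=(F[:,2]-F[:,0]>25)&(abs(L[:,0])<.06)&(abs(L[:,1])<.06)&(abs(L[:,2])<.06); print(L[b].min(0),L[b].max(0))
```

```text
[-0.04733096 -0.02386975 -0.00030776] [0.05069125 0.02195563 0.02143683]
```

The final crop shows the ball at rest over the blue mark, at crop (328,237). The tray is level over the panel, and the ball has stayed on the mark for about 6 s, so I hand in.

```bash
python3 -c "
from plant import robot
robot.dwell(0.5); print(robot.job_done())"
```

```text
the job is handed in; nothing more can be done
None
```

I handed the job in at about 24 s of the 64 s allowed: the gripper still holds the tray level over the panel, and the ball is at rest about 4 mm from the middle of the mark after staying on it for about 6 s; no verdict was returned.

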